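# Start up the microscope bench at its three key switches

## Robot

A 6-joint arm with a two-finger parallel gripper is mounted at the origin on the work surface. World frame = base frame: x ahead of the robot, y to its left, z up, the work surface at z = 0. Lengths are in m, angles in rad, forces in N, time in s.
With the tool pointing down it reaches from about 0.225 to 0.725 m from the base axis. Payload 3.1 kg.
Tool frame: the origin (TCP) lies at the very end of the fingers, on their centre line; the grasp point (between the pads) lies 19 mm behind it; z points along the fingers, y is the line along which they close (so a half turn about z gives the same grasp; the last joint's range is limited). The gripper opens to 85 mm and grips with 20 to 120 N. Pads are 22 mm wide; open, the fingers measure 114 mm over their backs; the gripper's body (76 mm by 85 mm) begins 54 mm behind the grasp point. The pads swing forward as they close: fully open they stand 13 mm farther back than shut.
Start: joints at [1, 0.048, 0.099, 1.622, 0, 1.443], TCP at [0.225, 0.474, 0.231] pointing down, gripper open.
Joint ranges: [-2.91, 2.91], [-0.99, 1.94], [-1.21, 1.42], [-2.12, 2.29], [-1.49, 1.47], [-3.14, 3.14]. Speed limits (rad/s): [2.79, 2.79, 3.14, 3.14, 3.14, 3.14].

## Interface

Orientations are given as a unit quaternion [w, x, y, z].
In Python, from station import env gives the robot as it stands. The module is installed in compiled form; this text tells all that it offers.
- The arm moves only by the tool jog_arm, never from a script. Its argument "series" is one flat list of numbers, 6 for each row, row after row: the shift along the tool's x, y, z in m, then the turn, a rotation vector about the tool's x, y, z in rad. In form: [x, y, z, wx, wy, wz, x, y, z, wx, wy, wz, ...]. A call has 1 to 8 rows; each row is the pose to reach, as a shift and turn from the pose commanded when the call began, along the tool's axes at that moment; what a row does not reach only later rows make up. A row lasts 1/10 s, in which the tool goes at most 50 mm and 8.59 degrees, less where a joint would pass 70% of its speed; a pose out of reach is approached as far as the arm can. A call with a gripper value outside its range is refused whole. "gripper" is the opening, from 0 (shut) to 1 (fully open), set as the call begins (left out, the last holds). The fingers move at their own pace and stop on an object; "grip_force" is the grip in N (left out, the last holds). Time passes only in rows, so rows that repeat a pose let the fingers close. It gives the time, the measured TCP pose, the force, the opening and the grip force at its end, in the units of the state.
- env.sense(): the state, without advancing time (a new reading comes with each control period).
- env.read_camera(name): name is "scene" or "top"; returns the picture (384x512x3 uint8, red, green, blue); there is no depth.
- env.calibration(name): a dict with "fx", "fy", "cx", "cy" (pixels), "dist_coeffs" ([k1, k2, p1, p2, k3] as OpenCV has them; the pictures are not rectified), "xyz" and "attitude" of the camera in the world. Camera axes: x right, y up, looking along -z (the intrinsics and any distortion apply to the point x, -y, -z); pixel columns grow to the right and rows downward; lengths in m; the calibration is good to about 2 mm. A picture is of the moment at which its call begins. calibration takes no time and is no camera call.
- env.finish_job(): hands the job in; it is judged then, once.
The state is a dict: "clock": time; "qpos": joint angles; "joint_velocities": joint speeds; "effort": joint torques, N m; "tool_pos": TCP position; "ee_rot": TCP orientation; "contact_force": force on the tool from outside, world axes, zero at the start; "ft_torque": the same for the moment, N m; "grip_width": finger opening in m; "finger_force": force on a finger pad.
Only numpy, scipy, OpenCV 4.12 (cv2) and the standard library are available. Lean on these libraries where they do the work, as an engineer would, in place of code of your own. Each camera call takes 0.05 s, during which the arm holds its last target. There are 200 camera calls.

## Task

Start up the inspection bench: with the fingertips, lightly press the blue key (power), then the green key (fume fan), then the yellow key (microscope light), pushing each one well down, past half of its travel, where it stays by itself. The switch boxes stand loose on the mat: do not lift, tip or push them along, and press gently. Do not touch the red stop switch and leave everything else on the bench where it is.

Things in the scene. Friction and masses are not known exactly. Their poses are not given: they have to be found in the camera images.
- blue_switch: Loose switch box with the blue key: grey painted square box 66 x 66 mm, top face 40 mm above its underside, on a rubber foot, about 0.5 kg. Origin: centre of its underside; z up, box sides along x and y. It stands on the blue bench mat, whose top is 3 mm above the work surface.
- blue_top (a point): Centre of the flat top of the round blue key (32 mm across) in the middle of its box; 61.5 mm above the box's underside when up (21.5 mm proud of the box); it sinks with the key and with its own give under the finger.
- blue_key (a joint): How far the blue key is pushed in, m: 0 up (as at the start), 0.008 at its stop. Slides straight down at about 2.5 N of friction and stays where it is left. Its soft cap also gives 1.2 N/mm under the finger, up to 8 mm, and springs back: the top goes down 2 mm before the key moves, 10 mm to bring it to its stop; then the force climbs, to 10 N at 16 mm, where it is rigid.
- green_switch: Loose switch box with the green key: grey painted square box 66 x 66 mm, top face 40 mm above its underside, on a rubber foot, about 0.5 kg. Origin: centre of its underside; z up, box sides along x and y. It stands on the blue bench mat, whose top is 3 mm above the work surface.
- green_top (a point): Centre of the flat top of the round green key (32 mm across) in the middle of its box; 61.5 mm above the box's underside when up (21.5 mm proud of the box); it sinks with the key and with its own give under the finger.
- green_key (a joint): How far the green key is pushed in, m: 0 up (as at the start), 0.008 at its stop. Slides straight down at about 2.5 N of friction and stays where it is left. Its soft cap also gives 1.2 N/mm under the finger, up to 8 mm, and springs back: the top goes down 2 mm before the key moves, 10 mm to bring it to its stop; then the force climbs, to 10 N at 16 mm, where it is rigid.
- yellow_switch: Loose switch box with the yellow key: grey painted square box 66 x 66 mm, top face 40 mm above its underside, on a rubber foot, about 0.5 kg. Origin: centre of its underside; z up, box sides along x and y. It stands on the blue bench mat, whose top is 3 mm above the work surface.
- yellow_top (a point): Centre of the flat top of the round yellow key (32 mm across) in the middle of its box; 61.5 mm above the box's underside when up (21.5 mm proud of the box); it sinks with the key and with its own give under the finger.
- yellow_key (a joint): How far the yellow key is pushed in, m: 0 up (as at the start), 0.008 at its stop. Slides straight down at about 2.5 N of friction and stays where it is left. Its soft cap also gives 1.2 N/mm under the finger, up to 8 mm, and springs back: the top goes down 2 mm before the key moves, 10 mm to bring it to its stop; then the force climbs, to 10 N at 16 mm, where it is rigid.
- red_switch: Loose black box of the same size (66 x 66 mm, 40 mm high) with a red mushroom key 40 mm across, its top 61.5 mm above the underside: the stop switch. Origin: centre of its underside.
- spool: Loose solder spool standing on end: bare metal, 58 mm across, 46 mm high. Origin: centre of its underside.
- dust_cap: Loose black eyepiece dust cap, 40 mm across, 26 mm high. Origin: centre of its underside.
- spray_can: Loose upright spray can, 66 mm across, 190 mm high, blue and green. Origin: centre of its underside.
- flux_bottle: Loose upright amber bottle, 36 mm across, 75 mm high, black cap. Origin: centre of its underside.
- screwdriver: Loose screwdriver lying down, 180 mm long, orange handle; its own x axis runs from handle to tip. Origin: middle of its length, underside.
- parts_tray: Loose black divided parts tray, 100 x 120 mm, 28 mm high. Origin: centre of its underside.
There are look-alikes about, which are no part of the job. What is shaped like the blue_switch but orange or turquoise is not meant.

How it is judged:
On the way, in this order (a step that is already met when the one before it is completed fails the run):
1. the blue key is pressed down (more than 4 mm of its 8 mm) (value of joint blue_key above 0.004 m), for 0.1 s.
2. the green key is pressed down (more than 4 mm of its 8 mm) (value of joint green_key above 0.004 m), for 0.1 s.
3. the yellow key is pressed down (more than 4 mm of its 8 mm) (value of joint yellow_key above 0.004 m), for 0.1 s.
At the end, for the whole second after the job is handed in: The blue, green and yellow keys are each more than 4 mm in (of 8 mm), pressed in that order; all four switch boxes are upright (within 0.1 rad), at rest and within 15 mm of where they stood, and every other listed thing is within 15 mm of its start (value of joint each of blue_key, green_key, yellow_key above 0.004 m and distance of each of blue_switch, green_switch, yellow_switch, red_switch, spool, dust_cap, spray_can, flux_bottle, screwdriver, parts_tray from where it was at the start of the episode below 0.015 m and angle between each of blue_switch, green_switch, yellow_switch, red_switch's own z axis and vertical below 0.1 rad and linear speed of each of blue_switch, green_switch, yellow_switch, red_switch below 0.02 m/s); the robot touches nothing.
It fails at once if a key goes in more than 2 mm before its turn ((value of joint green_key above 0.002 m and value of joint blue_key below 0.004 m) or (value of joint yellow_key above 0.002 m and value of joint green_key below 0.004 m) or (value of joint yellow_key above 0.002 m and value of joint blue_key below 0.004 m)).
It fails at once if a switch box or its key is pushed with more than 15 N (contact force between any of blue_switch, green_switch, yellow_switch and the fingers above 15 N or contact force between any of blue_switch, green_switch, yellow_switch and the arm above 15 N).
It fails at once if the red stop switch is touched (contact force between red_switch and the fingers above 0.3 N or contact force between red_switch and the arm above 0.3 N).
It fails at once if a switch box is lifted more than 8 mm, tipped more than 0.15 rad or shifted more than 15 mm (height (world z) of any of blue_switch, green_switch, yellow_switch, red_switch above 0.011 m or angle between any of blue_switch, green_switch, yellow_switch, red_switch's own z axis and vertical above 0.15 rad or distance of any of blue_switch, green_switch, yellow_switch, red_switch from where it was at the start of the episode above 0.015 m).
It fails at once if something else on the bench is shifted more than 15 mm or knocked over (distance of any of spool, dust_cap, spray_can, flux_bottle, screwdriver, parts_tray from where it was at the start of the episode above 0.015 m or angle between any of spool, dust_cap, spray_can, flux_bottle, parts_tray's own z axis and vertical above 0.3 rad).
It also fails if it takes over 43 s, if anything falls off the work surface, if the arm or the gripper's body presses on something with over 40 N, if the wrist force passes 120 N, or if a joint passes its speed limit or range.

## Working session

There is one attempt and no reset: what is moved stays moved. The work goes in short steps, Python scripts to look and compute and a tool call to move; the robot and the scene stay as the last step left them, time stands still between calls to the robot, and variables do not carry over. Pictures are saved under pics/ and viewed, at most 10 in all, crops included, and the job is handed in when it is done.

Besides the shell and the picture viewer there is one more tool, called after ">>>" as name(argument=value, ...), one argument or row to a line, values as JSON. jog_arm: Moves the arm, as the interface text tells. Its arguments: {"type":"object","properties":{"series":{"type":"array","items":{"type":"number"}},"gripper":{"type":"number"},"grip_force":{"type":"number"}},"required":["series"]}

```bash
mkdir -p pics
python3 - <<'E'
from station import env
import cv2
for n in("scene","top"):
    im=env.read_camera(n); cv2.imwrite(f"pics/{n}0.png",im[:,:,::-1]); print(n,env.calibration(n))
print(env.sense())
E
```

```text
scene {'fx': 471.83078880141227, 'fy': 471.83078880141227, 'cx': 259.2688411157971, 'cy': 193.97768379856103, 'dist_coeffs': array([0.02317438, 0.        , 0.        , 0.        , 0.        ]), 'xyz': array([ 1.06779614, -0.48363936,  0.90753976]), 'attitude': array([0.87525   , 0.31021215, 0.11685791, 0.35220746])}
top {'fx': 447.99200936926815, 'fy': 447.99200936926815, 'cx': 259.56966055728344, 'cy': 179.61412183206576, 'dist_coeffs': array([-0.14341304,  0.        ,  0.        ,  0.        ,  0.        ]), 'xyz': array([ 0.35313791, -0.00956422,  1.16866667]), 'attitude': array([ 0.72555675,  0.08833695, -0.08053927, -0.67770009])}
{'clock': 0.1, 'qpos': array([ 1.00018440e+00,  4.87371828e-02,  9.77674742e-02,  1.62200655e+00,
       -2.39368676e-06,  1.44296680e+00]), 'joint_velocities': array([ 0.00017433, -0.00084574,  0.00261566, -0.00143294, -0.00087843,
        0.00059697]), 'effort': array([ 2.59735032e-03, -3.39851582e+01,  3.20935535e+01,  1.58040854e-02,
       -1.52222824e-04,  2.51007987e-05]), 'tool_pos': array([0.22466652, 0.47389308, 0.23020925]), 'ee_rot': array([-3.71824663e-04,  2.19586949e-01,  9.75592325e-01, -1.02458563e-03]), 'contact_force': array([0.45229809, 0.18461075, 0.39536803]), 'ft_torque': array([-0.01067514, -0.0812863 ,  0.00190206]), 'finger_force': 0.0, 'grip_width': 0.08549036499674026}
```

View pics/top0.png

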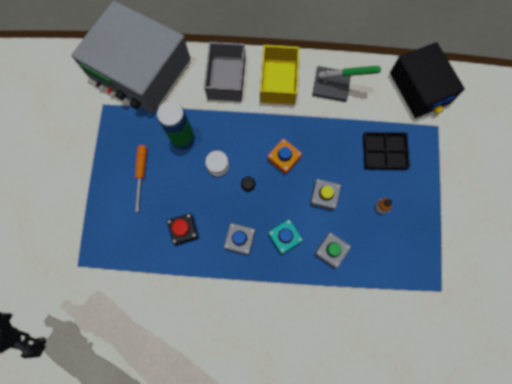

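View pics/scene0.png

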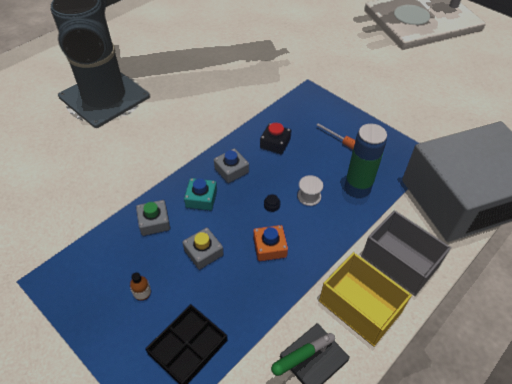

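The pictures show three boxes with a blue key in the top view: (239,238) on grey, (286,236) on turquoise and (284,154) on orange. The grey one fits the description. Green is at (334,249), yellow at (326,193) and red stop at (180,228). I'll measure these and confirm with a crop.

```bash
cat > h.py <<'E'
from station import env
import cv2, numpy as np
from scipy.spatial.transform import Rotation as R
def cam(n):
    c=env.calibration(n); K=np.array([[c["fx"],0,c["cx"]],[0,c["fy"],c["cy"]],[0,0,1]])
    q=c["attitude"]; return K,c["dist_coeffs"],c["xyz"],R.from_quat([q[1],q[2],q[3],q[0]])
def ray(n,uv):
    K,d,o,r=cam(n); p=cv2.undistortPoints(np.array([[uv]],float),K,d)[0,0]
    return o,r.apply([p[0],-p[1],-1])
def plane(n,uv,z):
    o,v=ray(n,uv); return o+v*(z-o[2])/v[2]
def cross(a,b):
    (o1,v1),(o2,v2)=a,b; v1=v1/np.linalg.norm(v1);v2=v2/np.linalg.norm(v2)
    A=np.c_[v1,-v2]; t=np.linalg.lstsq(A,o2-o1,rcond=None)[0]
    p,q=o1+t[0]*v1,o2+t[1]*v2; return (p+q)/2,np.linalg.norm(p-q)
HUE=dict(blue=(100,125),green=(45,80),yellow=(22,35),red=(0,6))
def key(im,col,near,w=11,smin=120):
    hsv=cv2.cvtColor(im,cv2.COLOR_RGB2HSV); lo,hi=HUE[col]
    m=cv2.inRange(hsv,(lo,smin,60),(hi,255,255)); k=np.zeros_like(m)
    u,v=near; k[v-w:v+w+1,u-w:u+w+1]=255; m&=k
    n,l,s,c=cv2.connectedComponentsWithStats(m); i=1+np.argmax(s[1:,4]); return c[i],s[i]
E
python3 - <<'E'
from h import *
t=env.read_camera("top"); s=env.read_camera("scene")
N=dict(blue=((239,238),(231,157)),green=((334,249),(151,210)),yellow=((326,193),(202,240)),red=((180,228),(276,129)))
for k,(a,b) in N.items():
    ca,sa=key(t,k,a); cb,sb=key(s,k,b)
    print(k,ca.round(1),sa,cb.round(1),sb,"top",plane("top",ca,.06).round(4),"scene",plane("scene",cb,.06).round(4),"x",cross(ray("top",ca),ray("scene",cb)))
a=cv2.resize(t[180:275,160:360],None,fx=4,fy=4,interpolation=2)
cv2.imwrite("pics/crop1.png",a[:,:,::-1])
E
```

```text
blue [238.9 237.5] [233 231  13  14 141] [230.5 152.9] [220 146  23  18 265] top [0.4726 0.0531 0.06  ] scene [0.4676 0.0615 0.06  ] x (array([0.47279768, 0.05421819, 0.06870143]), np.float64(0.003914185884963495))
green [333.8 249.1] [328 243  13  13 132] [150.1 208.6] [144 202  14  15 147] top [ 0.4592 -0.1829  0.06  ] scene [ 0.4622 -0.1838  0.06  ] x (array([ 0.45970266, -0.18300927,  0.05685955]), np.float64(0.0008714675832639614))
yellow [326.2 192.2] [320 186  13  13 137] [201.3 238.9] [194 233  16  13 158] top [ 0.6018 -0.1588  0.06  ] scene [ 0.6043 -0.1585  0.06  ] x (array([ 0.60272533, -0.1584023 ,  0.05796058]), np.float64(0.0016605761091542143))
red [179.8 227. ] [171 219  18  17 241] [275.4 128. ] [269 124  15  10 107] top [0.488  0.2027 0.06  ] scene [0.4871 0.2048 0.06  ] x (array([0.48809518, 0.20275836, 0.06186442]), np.float64(0.00105516330329943))
```

View pics/crop1.png

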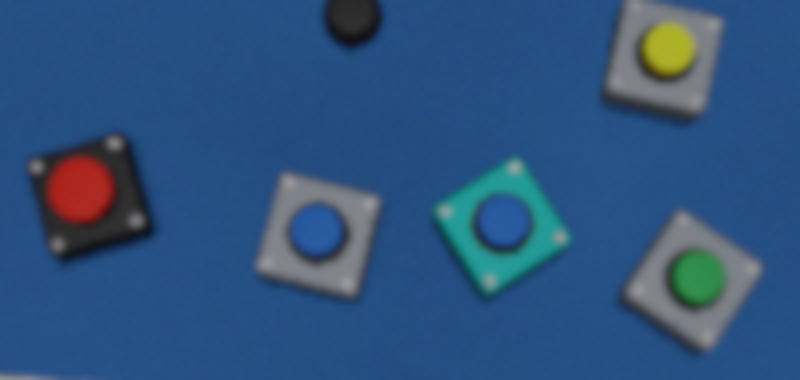

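The crop confirms it: a grey box with a blue key on the left (crop 318,232), a separate turquoise look-alike at (502,222), grey boxes with yellow and green keys, and the red stop on a black box. The next step is to move above blue with the fingers shut.

>>> jog_arm(
  series=[-0.03,-0.02,0.0,0,0,0,-0.07,-0.045,0.0,0,0,0,-0.11,-0.07,0.01,0,0,0,-0.15,-0.1,0.02,0,0,0,-0.19,-0.125,0.03,0,0,0,-0.23,-0.15,0.04,0,0,0,-0.27,-0.18,0.05,0,0,0,-0.3,-0.2,0.06,0,0,0],
  gripper=0,
  grip_force=20,
)

```text
clock: 1.0
tool_pos: [0.4111, 0.1627, 0.1709]
ee_rot: [0.0, 0.22, 0.975, -0.0]
contact_force: [0.5, 1.1, 0.5]
grip_width: 0.0001
finger_force: 0.0
```

```bash
cat >> h.py <<'E'
T=dict(blue=(.472,.053),green=(.460,-.1825),yellow=(.602,-.1585))
def to(k,z):
    s=env.sense(); q=s["ee_rot"]; r=R.from_quat([q[1],q[2],q[3],q[0]])
    print(round(s["clock"],2),s["tool_pos"].round(4),"d",r.inv().apply(np.r_[T[k],z]-s["tool_pos"]).round(4),"down",r.apply([0,0,1]).round(4),"F",s["contact_force"].round(2),"w",round(s["grip_width"],4),s["qpos"].round(2))
E
python3 -c "
from h import *
to('blue',.10)
for k in ('blue','green','yellow'): print(k)
print(plane('top',(238.9,237.5),.0645),plane('top',(333.8,249.1),.0645),plane('top',(326.2,192.2),.0645))"
```

```text
1.0 [0.4111 0.1627 0.1709] d [-0.1021 -0.0728  0.071 ] down [ 5.e-04 -4.e-04 -1.e+00] F [0.46 1.05 0.49] w 0.0001 [ 0.23 -0.17 -0.23  1.51 -0.    0.67]
blue
green
yellow
[0.4719953  0.05285842 0.0645    ] [ 0.45881986 -0.18227146  0.0645    ] [ 0.60082123 -0.15817886  0.0645    ]
```

>>> jog_arm(
  series=[-0.025,-0.02,0.01,0,0,0,-0.05,-0.035,0.025,0,0,0,-0.075,-0.055,0.045,0,0,0,-0.1,-0.07,0.06,0,0,0,-0.1,-0.071,0.07,0,0,0,-0.1,-0.071,0.07,0,0,0],
)

```text
clock: 1.6
tool_pos: [0.4685, 0.0578, 0.0992]
ee_rot: [-0.002, 0.22, 0.975, -0.0]
contact_force: [0.0, 0.1, 0.3]
grip_width: 0.0
finger_force: 0.0
```

```bash
python3 -c "
from h import *
to('blue',.0645)
for n,x in (('top',(239,238)),('scene',(231,157))):
    im=env.read_camera(n); u,v=x
    cv2.imwrite(f'pics/{n}1.png',cv2.resize(im[v-50:v+50,u-65:u+65],None,fx=4,fy=4,interpolation=2)[:,:,::-1])
a=[cv2.imread(f'pics/{n}1.png') for n in ('top','scene')]
cv2.imwrite('pics/b1.png',cv2.resize(np.hstack(a),(800,308)))"
```

```text
1.6 [0.4685 0.0578 0.0992] d [-0.0054 -0.0028  0.0347] down [-4.8e-03  6.0e-04 -1.0e+00] F [0.04 0.15 0.34] w 0.0 [-0.02 -0.07 -0.28  1.37  0.    0.42]
```

View pics/b1.png

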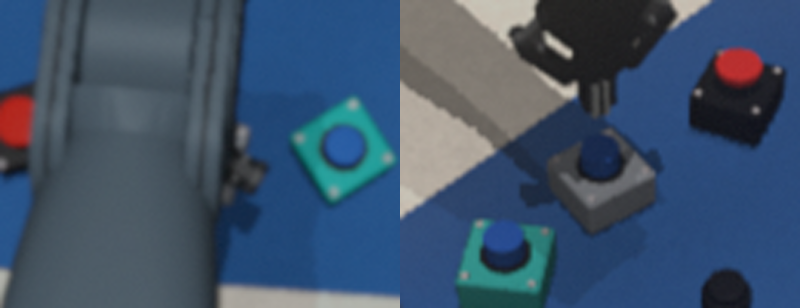

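The left half shows the arm hiding the grey box from above. In the right half the closed fingertips (597,105) are over the grey box's blue key (601,160), with red clear at (738,70). I'll nudge and descend to just above the key.

>>> jog_arm(
  series=[-0.004,-0.002,0.01,0,0,0,-0.005,-0.003,0.02,0,0,0,-0.005,-0.003,0.026,0,0,0,-0.005,-0.003,0.028,0,0,0,-0.005,-0.003,0.028,0,0,0],
)

```text
clock: 2.2
tool_pos: [0.4729, 0.0535, 0.0726]
ee_rot: [-0.001, 0.219, 0.976, -0.0]
contact_force: [-0.2, 0.1, 0.6]
grip_width: 0.0
finger_force: 0.0
```

```bash
sed -i 's/green=(.460,-.1825),yellow=(.602,-.1585)/green=(.459,-.1825),yellow=(.6015,-.158)/' h.py; python3 -c "
from h import *
to('blue',.0645)"
```

```text
2.2 [0.4729 0.0535 0.0726] d [ 0.0006 -0.0008  0.0081] down [-1.3e-03  1.0e-04 -1.0e+00] F [-0.22  0.06  0.59] w 0.0 [-0.03 -0.05 -0.32  1.31  0.    0.41]
```

>>> jog_arm(
  series=[0,0,0.004,0,0,0,0,0,0.007,0,0,0,0,0,0.01,0,0,0,0,0,0.012,0,0,0,0,0,0.014,0,0,0,0,0,0.016,0,0,0,0,0,0.016,0,0,0],
)

```text
clock: 2.9
tool_pos: [0.4737, 0.0533, 0.0573]
ee_rot: [0.0, 0.22, 0.976, 0.0]
contact_force: [-0.2, 0.7, 2.0]
grip_width: 0.0
finger_force: 1.1
```

>>> jog_arm(
  series=[0,0,0.0015,0,0,0,0,0,0.003,0,0,0,0,0,0.0035,0,0,0,0,0,0.0035,0,0,0],
)

```text
clock: 3.3
tool_pos: [0.4736, 0.0533, 0.0539]
ee_rot: [0.0, 0.22, 0.976, 0.0]
contact_force: [-0.3, 0.8, 3.0]
grip_width: 0.0001
finger_force: 1.5
```

>>> jog_arm(
  series=[0,0,0.001,0,0,0,0,0,0.002,0,0,0,0,0,0.002,0,0,0],
)

```text
clock: 3.6
tool_pos: [0.4737, 0.0532, 0.0521]
ee_rot: [0.0, 0.22, 0.976, 0.0]
contact_force: [-1.0, -0.3, 4.9]
grip_width: -0.0004
finger_force: 2.6
```

The force climbed to 4.9 N, so the blue key is at its stop. I'll retract.

>>> jog_arm(
  series=[0,0,-0.005,0,0,0,0,0,-0.015,0,0,0,0,0,-0.03,0,0,0,0,0,-0.05,0,0,0,0,0,-0.06,0,0,0,0,0,-0.06,0,0,0],
)

```text
clock: 4.2
tool_pos: [0.4748, 0.0532, 0.1137]
ee_rot: [0.002, 0.22, 0.976, 0.0]
contact_force: [0.0, 0.8, 0.8]
grip_width: 0.0001
finger_force: 0.0
```

```bash
python3 -c "
from h import *
to('green',.11)"
```

```text
4.2 [0.4748 0.0532 0.1137] d [-0.0867 -0.2197  0.0036] down [ 3.4e-03 -2.0e-04 -1.0e+00] F [0.02 0.83 0.83] w 0.0001 [-0.03 -0.07 -0.25  1.39 -0.    0.41]
```

>>> jog_arm(
  series=[-0.01,-0.025,0,0,0,0,-0.025,-0.06,0,0,0,0,-0.04,-0.1,0,0,0,0,-0.055,-0.14,0,0,0,0,-0.07,-0.18,0,0,0,0,-0.08,-0.205,0,0,0,0,-0.087,-0.22,0.003,0,0,0,-0.087,-0.22,0.003,0,0,0],
)

```text
clock: 5.0
tool_pos: [0.4567, -0.1845, 0.1072]
ee_rot: [-0.001, 0.221, 0.975, 0.0]
contact_force: [0.1, 0.4, -0.1]
grip_width: -0.0001
finger_force: 0.0
```

```bash
python3 -c "
from h import *
to('green',.0645)
s=env.read_camera('scene'); print(key(s,'blue',(231,157)))
cv2.imwrite('pics/b2.png',cv2.resize(s[115:265,90:290],None,fx=4,fy=4,interpolation=2)[:,:,::-1])
K,d,o,r=cam('scene'); p=r.inv().apply(env.sense()['tool_pos']-o)*[1,-1,-1]
print(cv2.projectPoints(p.reshape(1,1,3),np.zeros(3),np.zeros(3),K,d)[0])"
```

```text
5.0 [ 0.4567 -0.1845  0.1072] d [-0.0013  0.0028  0.0427] down [-2.3e-03  7.0e-04 -1.0e+00] F [ 0.08  0.44 -0.12] w -0.0001 [-0.52 -0.02 -0.22  1.38 -0.   -0.07]
(array([230.57142857, 148.76190476]), array([220, 146,  23,  10, 126], dtype=int32))
[[[145.09299218 193.90000595]]]
```

View pics/b2.png

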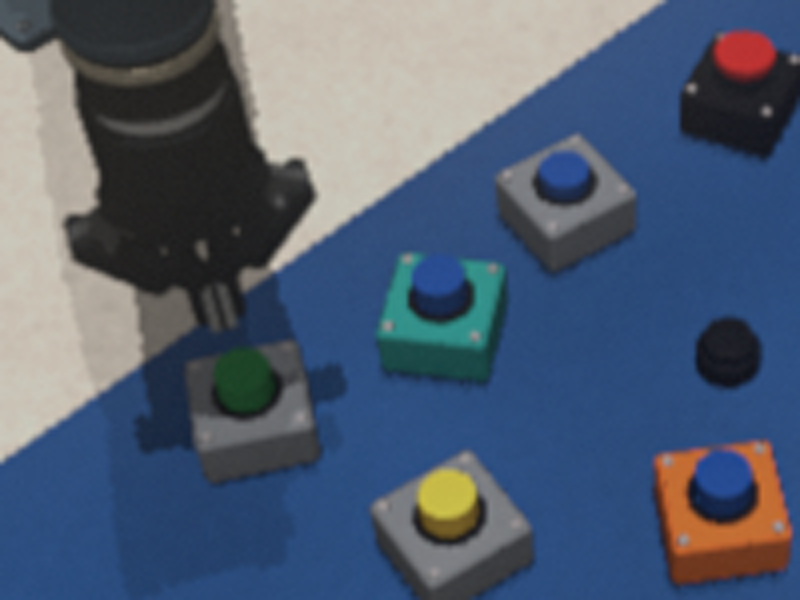

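The blue key at (565,175) is clearly lower than on the turquoise look-alike, and its box has not moved. The fingertips at (220,325) are above the green key at (245,380). I'll press green.

>>> jog_arm(
  series=[-0.001,0.002,0.01,0,0,0,-0.001,0.003,0.022,0,0,0,-0.001,0.003,0.033,0,0,0,-0.001,0.003,0.038,0,0,0,-0.001,0.003,0.041,0,0,0,-0.001,0.003,0.044,0,0,0,-0.001,0.003,0.047,0,0,0,-0.001,0.003,0.05,0,0,0],
)

```text
clock: 5.85
tool_pos: [0.4602, -0.1805, 0.0593]
ee_rot: [0.0, 0.22, 0.976, 0.0]
contact_force: [-1.0, 1.0, 2.9]
grip_width: 0.0001
finger_force: 1.2
```

```bash
python3 -c "
from h import *
to('green',.0525)"
```

```text
5.85 [ 0.4602 -0.1805  0.0593] d [ 0.0002 -0.0024  0.0068] down [ 5.e-04  2.e-04 -1.e+00] F [-0.98  1.04  2.92] w 0.0001 [-0.51  0.   -0.29  1.28  0.   -0.07]
```

>>> jog_arm(
  series=[0,0,0.001,0,0,0,0,0,0.003,0,0,0,0,0,0.005,0,0,0,0,0,0.0055,0,0,0,0,0,0.0055,0,0,0],
)

```text
clock: 6.35
tool_pos: [0.4603, -0.1805, 0.0536]
ee_rot: [0.0, 0.22, 0.976, 0.0]
contact_force: [-1.2, 0.7, 2.7]
grip_width: 0.0001
finger_force: 1.7
```

>>> jog_arm(
  series=[0,0,0.001,0,0,0,0,0,0.0015,0,0,0,0,0,0.0015,0,0,0],
)

```text
clock: 6.65
tool_pos: [0.4603, -0.1806, 0.0522]
ee_rot: [0.0, 0.22, 0.976, 0.0]
contact_force: [-1.1, 1.2, 4.5]
grip_width: 0.0002
finger_force: 2.6
```

Green is at its stop too. I'll retract and move towards yellow.

>>> jog_arm(
  series=[0,0,-0.005,0,0,0,0,0,-0.015,0,0,0,0,0,-0.03,0,0,0,0,0,-0.05,0,0,0,0,0,-0.06,0,0,0,0,0,-0.06,0,0,0],
)

```text
clock: 7.25
tool_pos: [0.4613, -0.1815, 0.1138]
ee_rot: [0.002, 0.22, 0.976, -0.001]
contact_force: [0.3, 0.0, 1.1]
grip_width: 0.0001
finger_force: 0.0
```

```bash
python3 -c "
from h import *
to('yellow',.11)"
```

```text
7.25 [ 0.4613 -0.1815  0.1138] d [-0.1166  0.0813  0.0042] down [ 0.0032 -0.0023 -1.    ] F [0.26 0.02 1.06] w 0.0001 [-0.51 -0.03 -0.21  1.38 -0.   -0.07]
```

>>> jog_arm(
  series=[-0.02,0.013,0,0,0,0,-0.045,0.03,0,0,0,0,-0.07,0.048,0,0,0,0,-0.095,0.065,0,0,0,0,-0.11,0.076,0.002,0,0,0,-0.116,0.081,0.004,0,0,0,-0.116,0.081,0.004,0,0,0],
)

```text
clock: 7.95
tool_pos: [0.5991, -0.1565, 0.106]
ee_rot: [-0.001, 0.219, 0.976, 0.0]
contact_force: [-0.1, -0.7, 0.8]
grip_width: 0.0
finger_force: 0.0
```

```bash
python3 -c "
from h import *
to('yellow',.0525)
s=env.read_camera('scene')
cv2.imwrite('pics/b3.png',cv2.resize(s[125:275,90:290],None,fx=4,fy=4,interpolation=2)[:,:,::-1])"
```

```text
7.95 [ 0.5991 -0.1565  0.106 ] d [-0.0029 -0.0003  0.0535] down [-2.8e-03  8.0e-04 -1.0e+00] F [-0.14 -0.73  0.81] w 0.0 [-0.36  0.3   0.14  1.41 -0.    0.08]
```

View pics/b3.png

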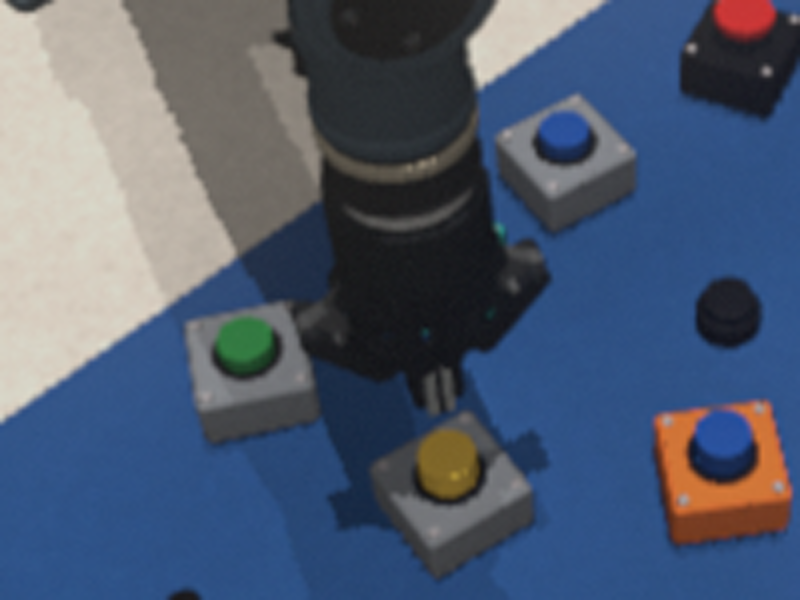

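Green (245,343) and blue (565,135) are both down and their boxes are in place. The fingertips at (437,400) are above yellow at (448,465). I'll press yellow.

>>> jog_arm(
  series=[-0.001,0,0.01,0,0,0,-0.002,0,0.02,0,0,0,-0.002,0,0.03,0,0,0,-0.002,0,0.036,0,0,0,-0.002,0,0.039,0,0,0,-0.002,0,0.042,0,0,0,-0.002,0,0.045,0,0,0,-0.002,0,0.048,0,0,0],
)

```text
clock: 8.8
tool_pos: [0.6015, -0.158, 0.0604]
ee_rot: [0.0, 0.22, 0.976, -0.0]
contact_force: [-1.2, 0.8, 2.0]
grip_width: -0.0001
finger_force: 1.2
```

>>> jog_arm(
  series=[0,0,0.002,0,0,0,0,0,0.004,0,0,0,0,0,0.006,0,0,0,0,0,0.0065,0,0,0,0,0,0.0065,0,0,0],
)

```text
clock: 9.3
tool_pos: [0.6015, -0.158, 0.0536]
ee_rot: [0.0, 0.22, 0.976, -0.0]
contact_force: [-1.8, -0.2, 3.5]
grip_width: -0.0003
finger_force: 1.7
```

>>> jog_arm(
  series=[0,0,0.001,0,0,0,0,0,0.0015,0,0,0,0,0,0.0015,0,0,0],
)

```text
clock: 9.6
tool_pos: [0.6015, -0.158, 0.0522]
ee_rot: [0.0, 0.22, 0.976, -0.0]
contact_force: [-2.0, -0.8, 6.0]
grip_width: 0.0001
finger_force: 2.6
```

>>> jog_arm(
  series=[0,0,-0.005,0,0,0,0,0,-0.015,0,0,0,0,0,-0.03,0,0,0,0,0,-0.06,0,0,0,0,0,-0.09,0,0,0,0,0,-0.12,0,0,0,0,0,-0.14,0,0,0,0,0,-0.14,0,0,0],
)

```text
clock: 10.4
tool_pos: [0.6038, -0.1587, 0.1974]
ee_rot: [0.005, 0.22, 0.976, -0.001]
contact_force: [1.0, 0.3, -0.2]
grip_width: 0.0002
finger_force: 0.0
```

```bash
python3 -c "
from h import *
to('yellow',.0525)
s=env.read_camera('scene')
cv2.imwrite('pics/b4.png',s[:,:,::-1])"
```

```text
10.4 [ 0.6038 -0.1587  0.1974] d [ 0.0037 -0.0005  0.1449] down [ 0.0087 -0.0032 -1.    ] F [ 1.01  0.28 -0.24] w 0.0002 [-0.36  0.3   0.31  1.58  0.    0.08]
```

View pics/b4.png

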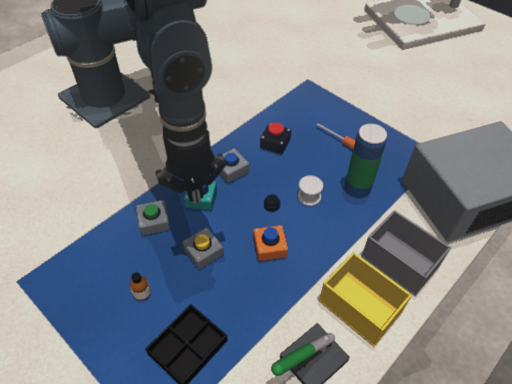

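The blue (231,158), green (151,212) and yellow (203,241) keys are all down. Everything else is where it was, and the tool is clear at about 0.2 m. I'll hand in.

```bash
python3 -c "
from station import env
print(env.finish_job())"
```

```text
the job is handed in; nothing more can be done
None
```

I pressed the blue, green and yellow keys to their stops in that order, by the measured force and the pictures, then lifted the arm clear with nothing else visibly moved and handed the job in at about 10.5 s; it gave no verdict.

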